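# Pin the sliding gauge shelf at its hidden station

## Robot

A 7-joint arm with a two-finger parallel gripper is mounted at the origin on the work surface. World frame = base frame: x ahead of the robot, y to its left, z up, the work surface at z = 0. Lengths are in m, angles in rad, forces in N, time in s.
With the tool pointing down it reaches from about 0.4 to 0.875 m from the base axis. Payload 6.5 kg.
Tool frame: the origin (TCP) lies between the finger pads; the fingertips stand 19 mm ahead of it and the grasp point (between the pads) is the TCP; z points along the fingers, y is the line along which they close (so a half turn about z gives the same grasp; the last joint's range is limited). The gripper opens to 85 mm and grips with 20 to 120 N. Pads are 22 mm wide; open, the fingers measure 114 mm over their backs; the gripper's body (76 mm by 85 mm) begins 54 mm behind the grasp point. The pads swing forward as they close: fully open they stand 13 mm farther back than shut.
Start: joints at [1.047, 0.536, -0.004, 1.538, 0.003, 1.067, -0.071], TCP at [0.287, -0.583, 0.25] pointing down, gripper open.
Joint ranges: [-2.7, 2.7], [-0.37, 2.16], [-1.27, 1.26], [0.24, 2.4], [-1.31, 4.45], [0.19, 1.91], [-2.76, 2.76]. Speed limits (rad/s): [2.39, 2.39, 3.14, 3.14, 3.14, 3.14, 3.14].

## Interface

Orientations are given as a unit quaternion [x, y, z, w].
In Python, from workcell import robot, eyes gives the robot as it stands (robot), with the cameras (eyes).
- The arm moves only by the shell command python3 nudge.py [OPENING], which reads ROWS from standard input. ROWS is a JSON object with one list for each field, all of the same length, 1 to 5, a row being the entries at one place: sx, sy, sz (the shift in units of 50 mm), yaw (a turn about the tool's z in rad); each row is the pose to reach, as a shift and turn from the pose commanded when the command began, along the tool's axes at that moment; what a row does not reach only later rows make up. A row lasts 1/8 s, in which the tool goes at most 0.0625 m and 0.188 rad, less where a joint would pass 70% of its speed; a pose out of reach is approached as far as the arm can. OPENING is the finger opening in m, set as the command begins (- or left out keeps the last). The fingers move at their own pace and stop on an object; the grip force is fixed at half the most. Time passes only in rows, so rows that do not move let the fingers close. It prints the time, the measured TCP pose, the force, the opening and the grip force at its end. Input that does not fit is refused with a message, and nothing moves.
- robot.observe(): the state, without advancing time (a new reading comes with each control period).
- eyes.get_image(name): name is "scene" or "top" or "wrist"; returns the picture (384x512x3 uint8, red, green, blue); there is no depth.
- eyes.camera_info(name): a dict with "vfov" (degrees; the focal length in pixels is half the picture's height over the tangent of half this angle, whatever the lens; pixels are square), "cx", "cy" (the principal point, pixels), "k1" (the pictures are not rectified: a ray, as slopes to the right and down, at radius r is drawn at 1 + k1 r^2 times it, then the intrinsics apply), "world_from_camera" (4x4, takes a point from camera to world coordinates). Camera axes: x right, y down, z forward; pixel columns grow to the right and rows downward; lengths in m; the calibration is good to about 2 mm. A picture is of the moment at which its call begins: read the wrist's pose just before it. camera_info takes no time and is no camera call; for the wrist camera it gives the pose at the moment of the call.
- robot.close_job(): hands the job in; it is judged then, once.
The state is a dict: "time_s": time; "joints": joint angles; "dq": joint speeds; "effort": joint torques, N m; "ee_pos": TCP position; "eef_rot": TCP orientation; "contact_force": force on the tool from outside, world axes, zero at the start; "ft_torque": the same for the moment, N m; "finger_gap": finger opening in m; "grip_force": force on a finger pad.
Only numpy, scipy, OpenCV 4.12 (cv2) and the standard library are available. Lean on these libraries where they do the work, as an engineer would, in place of code of your own. Each camera call takes 0.05 s, during which the arm holds its last target. There are 200 camera calls.

## Task

Take the drift mandrel out of its stand and put it down through the steel bush of the sliding shelf section until its tip rests on the strip beneath. Then gently slide the shelf section along, the mandrel in its bush, away from the end stop it starts near, until the tip finds the unseen blind hole and drops in, never forcing it, and leave the mandrel fully home with its shoulder down on the bush. Do not disturb the depth gauge, bumper ring or torch.

Things in the scene. Friction and masses are not known exactly. Their poses are not given: they have to be found in the camera images.
- mandrel: Drift mandrel used as a locating pin, dark steel, 0.12 to 0.25 kg, upright: shaft 14 mm in diameter, 50 mm long, tip chamfered over 3 mm; above the shoulder a plain cylindrical grip 22 mm in diameter, 50 mm long (100 mm in all). Origin at the centre of the tip, z up along the pin. At the start it stands in the stand, shoulder on the stand's top, tip 5 mm above the table.
- stand: Dark wood block 60 x 60 x 55 mm with a through hole 18 mm wide in its middle; fixed to the table. Origin under its centre.
- base: Grey iron guide base, 98 mm (x) by 400 mm (y), 52 mm high, fixed to the table; origin under its centre, at table height, z up. Its y axis is the direction in which the shelf section slides. Inside it lies a clamped level steel strip, out of sight under the shelf section.
- strip_face (a point): Point on the flat upper face of the steel strip, midway along the base, 50 mm above the table; not the hole. The strip lies under the bush all along its travel. Its one blind hole, 18 mm wide, 1 mm chamfer, 28 mm deep, is on the bush's line of travel (base x = 0), at an unknown place reached at 40 to 93 mm of shelf travel.
- shelf (a joint): Travel (m) of the shelf section along the base's +y, 0 to 0.10 between end stops; starts at 0 to 0.018. It is a maple board 110 mm wide, 260 mm long, top 68 mm above the table, the bush in its middle, a fixed plug gauge 28 mm wide (up to 102 mm above the table) 105 mm either side of the bush. It slides against about 2.5 N of friction, no spring, and stays where left.
- bush (a point): Centre of the bush's mouth: steel block 70 x 50 mm in the shelf section, top 78 mm above the table, vertical through hole 17 mm wide, 3 mm chamfer; at base x = 0, base y = joint shelf - 0.05 m, axes as the base's. With the tip on the strip the mandrel's shoulder stands 22 mm above the bush; fully home it sits on the bush, tip 28 mm above the table, 22 mm deep in the hole.
- depth_gauge: Bystander: thread depth gauge standing on its 20 x 80 mm foot, brass handle, 135 mm tall; origin under the foot.
- bumper: Bystander: rubber bumper ring lying flat, 64 mm outside, 16 mm high; origin under its centre.
- torch: Bystander: aluminium torch standing on its head, 42 mm wide, 130 mm tall; origin under its centre.

How it is judged:
By the outcome, as a careful person would: the job done as asked, in the order asked, and still so for the second after the job is handed in, with the robot touching nothing.
It also fails if it takes over 72 s, if anything falls off the work surface, if the arm or the gripper's body presses on something with over 40 N, if the wrist force passes 120 N, or if a joint passes its speed limit or range.

## Working session

There is one attempt and no reset: what is moved stays moved. The work goes in short steps, Python scripts to look and compute and a shell command to move; the robot and the scene stay as the last step left them, time stands still between calls to the robot, and variables do not carry over. Pictures are saved under pics/ and viewed, at most 10 in all, crops included, and the job is handed in when it is done.

```bash
ls; mkdir -p pics; cat > h.py <<'E'
import numpy as np, cv2
from workcell import robot, eyes
def K(i): 
    f=192/np.tan(np.radians(i['vfov'])/2); return f
def proj(i,P):
    T=np.linalg.inv(np.array(i['world_from_camera'])); p=(T@np.append(P,1))[:3]; s=p[:2]/p[2]; s=s*(1+i['k1']*(s@s))
    return s*K(i)+[i['cx'],i['cy']]
def ray(i,u,v):
    d=(np.array([u,v])-[i['cx'],i['cy']])/K(i); s=d.copy()
    for _ in range(30): s=d/(1+i['k1']*(s@s))
    T=np.array(i['world_from_camera']); return T[:3,3],T[:3,:3]@np.append(s,1)
def atz(i,u,v,z):
    o,d=ray(i,u,v); return o+d*(z-o[2])/d[2]
def save(n,f,crop=None,k=1):
    im=eyes.get_image(n)[:,:,::-1]
    cv2.imwrite('pics/raw_'+f,im)
    if crop: x0,y0,x1,y1=crop; im=im[y0:y1,x0:x1]
    cv2.imwrite('pics/'+f,cv2.resize(im,None,fx=k,fy=k,interpolation=cv2.INTER_CUBIC))
E
python3 - <<'E'
from h import *
s=robot.observe();print(s)
for n in('top','scene'):
    i=eyes.camera_info(n);print(n,i);save(n,n+'1.png',None,1.5)
E
```

```text
nudge.py
pics
workcell.py
{'time_s': 0.0, 'joints': array([ 1.04676636,  0.53714247, -0.00446389,  1.53887876,  0.00261805,
        1.06731185, -0.07124543]), 'dq': array([4.61327952e-05, 1.17760793e-03, 3.92933593e-04, 1.73044044e-03,
       1.92558439e-04, 2.07245387e-04, 8.24403811e-05]), 'effort': array([ 2.36785136e-04, -5.83427167e+01,  1.04870182e+00, -2.59115177e+01,
        1.23539177e-02,  9.60282166e-03, -1.19957377e-05]), 'ee_pos': array([ 0.28702876, -0.58251883,  0.24942599]), 'eef_rot': array([ 9.73906351e-01,  2.26948599e-01, -2.59746698e-04, -8.27497588e-04]), 'contact_force': array([-0.15347094, -0.03829123,  0.55437684]), 'ft_torque': array([ 0.02689398,  0.00893222, -0.00337155]), 'grip_force': 0.0, 'finger_gap': 0.08542439635677314}
top {'vfov': 54.86347334146103, 'cx': 253.2633161150416, 'cy': 188.3106545055916, 'k1': -0.0829247540564999, 'world_from_camera': array([[-0.01823968, -0.99682148,  0.07755155,  0.56836565],
       [-0.99957814,  0.01642668, -0.02395204, -0.0427898 ],
       [ 0.02260199, -0.07795571, -0.99670059,  1.11789902],
       [ 0.        ,  0.        ,  0.        ,  1.        ]])}
scene {'vfov': 49.79451311156821, 'cx': 255.53945110595197, 'cy': 192.802046584841, 'k1': -0.12101271677956843, 'world_from_camera': array([[-1.53008150e-02,  6.28270317e-01, -7.77844647e-01,
         1.38714396e+00],
       [ 9.99695865e-01,  2.46599361e-02,  2.53192329e-04,
        -5.32710243e-02],
       [ 1.93406725e-02, -7.77604203e-01, -6.28456555e-01,
         6.83706257e-01],
       [ 0.00000000e+00,  0.00000000e+00,  0.00000000e+00,
         1.00000000e+00]])}
```

View pics/top1.png

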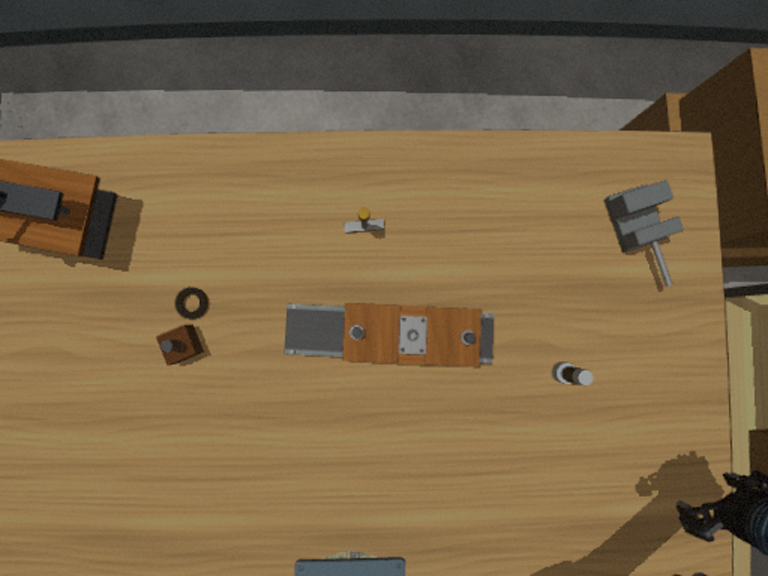

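View pics/scene1.png

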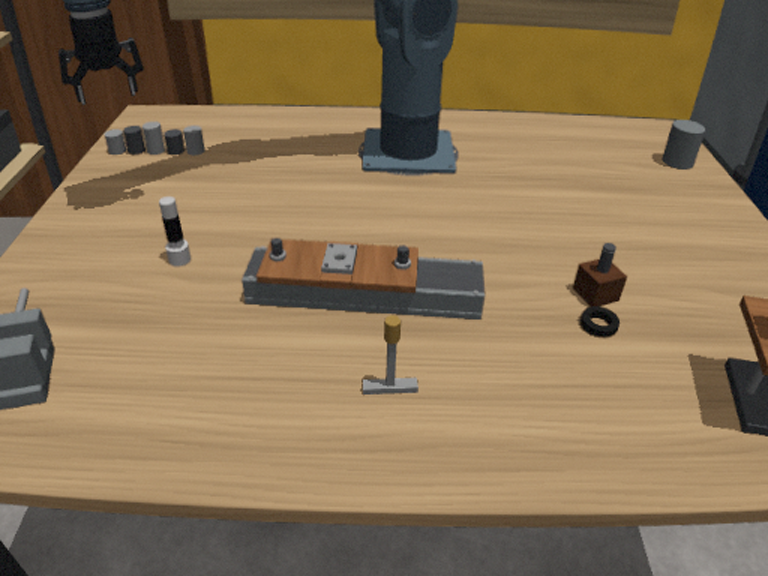

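The top view shows the mandrel and stand at about (177,344), the bush at (412,335), the gauge at (364,220), the ring at (191,303) and the torch at (575,375), all at 1.5x. The scene view agrees with this. I'll enlarge the parts I need.

```bash
python3 - <<'E'
import cv2,numpy as np
a=cv2.imread('pics/raw_top1.png');b=cv2.imread('pics/raw_scene1.png')
r=lambda im,x,y,w,h:cv2.resize(im[y:y+h,x:x+w],(w*8,h*8),interpolation=cv2.INTER_CUBIC)
t=np.hstack([r(a,95,208,48,37),r(a,252,206,48,37)]);u=np.hstack([r(b,378,158,48,37),r(b,204,154,48,37)])
cv2.imwrite('pics/c1.png',np.vstack([t,u]))
E
```

```text
(no output)
```

View pics/c1.png

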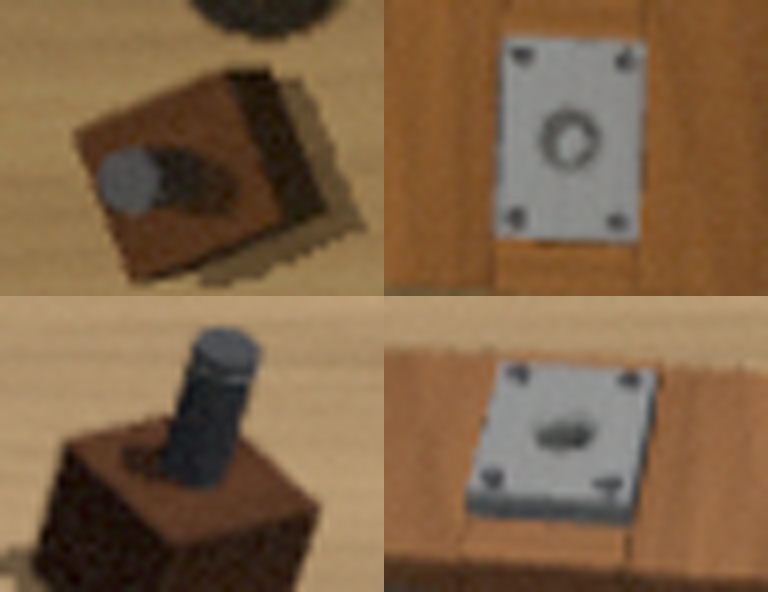

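The crop shows the mandrel's top centre at top (110.7,230.1) and scene (405.6,164.5), and the bush mouth centre at top (274.8,222.9) and scene (226.3,170.7).

```bash
python3 - <<'E'
from h import *
t=eyes.camera_info('top');s=eyes.camera_info('scene')
np.set_printoptions(precision=4,suppress=True)
print('mand',atz(t,110.7,230.1,.105),atz(s,405.6,164.5,.105))
print('bush',atz(t,274.8,222.9,.078),atz(s,226.3,170.7,.078))
c=[atz(t,252+(x-384)/8-.45,206+y/8-.45,.078) for x,y in((500,38),(645,40),(638,241),(496,237))]
print('bushc',np.array(c),np.mean(c,0))
q=[atz(t,x/1.5,y/1.5,.052) for x,y in((286,304),(285,355),(493,313),(491,363))];print('base',np.array(q),np.mean(q,0))
d=(q[0]+q[1]-q[2]-q[3]);print('yaw',np.arctan2(-d[0],d[1]))
print('stand',[atz(t,95+x/8-.45,208+y/8-.45,.055) for x,y in((77,132),(230,68),(283,222),(133,284))])
for n,x,y in(('gauge',364,226),('ring',191,303),('torch',567,372)):print(n,atz(t,x/1.5,y/1.5,0))
R=__import__('scipy.spatial.transform',fromlist=['Rotation']).Rotation.from_quat(robot.observe()['eef_rot']).as_matrix();print(R)
i=eyes.camera_info('wrist');T=np.eye(4);T[:3,:3]=R;T[:3,3]=robot.observe()['ee_pos'];print(np.linalg.inv(T)@i['world_from_camera'],i['vfov'])
E
```

```text
mand [0.5389 0.3252 0.105 ] [0.5431 0.3217 0.105 ]
bush [ 0.5509 -0.1265  0.078 ] [ 0.5527 -0.1272  0.078 ]
bushc [[ 0.5867 -0.1026  0.078 ]
 [ 0.5851 -0.1537  0.078 ]
 [ 0.5147 -0.1496  0.078 ]
 [ 0.5172 -0.0998  0.078 ]] [ 0.5509 -0.1264  0.078 ]
base [[ 0.6128  0.1126  0.052 ]
 [ 0.5155  0.1152  0.052 ]
 [ 0.5884 -0.2862  0.052 ]
 [ 0.4924 -0.2794  0.052 ]] [ 0.5523 -0.0845  0.052 ]
yaw -0.05982827992684929
stand [array([0.555 , 0.3625, 0.055 ]), array([0.5773, 0.3068, 0.055 ]), array([0.5219, 0.2874, 0.055 ]), array([0.5004, 0.3419, 0.055 ])]
gauge [ 0.7713 -0.0394  0.    ]
ring [0.62   0.3127 0.    ]
torch [ 0.4663 -0.4472  0.    ]
[[ 0.897   0.442  -0.0008]
 [ 0.442  -0.897   0.0014]
 [-0.0001 -0.0016 -1.    ]]
[[ 0.0008 -0.9659 -0.259   0.0648]
 [ 1.      0.0012 -0.0015 -0.0007]
 [ 0.0017 -0.259   0.9659 -0.1242]
 [ 0.      0.      0.      1.    ]] 67.7216180361407
```

Units first: shifts go in units of 50 mm. So 0.277 m is 5.54, 0.22 m is 4.4.

```bash
echo '{"sx": [1.2,2.4,3.4,4.4,5.54],"sy": [-0.4,-0.8,-1.2,-1.7,-2.18],"sz": [0,0,0,0,0],"yaw": [0.1,0.22,0.34,0.45,0.518]}' | python3 nudge.py 0.06; echo '{"sx": [0,0,0,0,0],"sy": [-1.2,-2.4,-3.6,-4.8,-6],"sz": [0,0,0,0,0],"yaw": [0,0,0,0,0]}' | python3 nudge.py; echo '{"sx": [0,0,0,0,0],"sy": [-1.2,-2.4,-3.6,-4.8,-5.8],"sz": [0,0,0,0,0],"yaw": [0,0,0,0,0]}' | python3 nudge.py; python3 -c "
from h import *;from scipy.spatial.transform import Rotation as R
s=robot.observe();print(s['joints'],R.from_quat(s['eef_rot']).as_matrix())"
```

```text
time_s: 0.72
ee_pos: [0.4879, -0.3616, 0.25]
eef_rot: [0.999, -0.032, -0.0, 0.0]
contact_force: [0.7, -0.5, 0.7]
finger_gap: 0.06
grip_force: 0.0
time_s: 1.35
ee_pos: [0.5053, -0.0615, 0.2502]
eef_rot: [1.0, -0.03, -0.0, 0.0]
contact_force: [1.6, -0.0, 0.6]
finger_gap: 0.06
grip_force: 0.0
time_s: 1.98
ee_pos: [0.5225, 0.2286, 0.25]
eef_rot: [1.0, -0.029, -0.0, -0.0]
contact_force: [0.9, 0.0, 0.2]
finger_gap: 0.06
grip_force: 0.0
[-0.34569509  0.40957763 -0.18890674  1.74610581  0.08876438  0.99460057
 -2.19739251] [[ 9.98270803e-01 -5.87801767e-02 -5.42809433e-04]
 [-5.87800736e-02 -9.98270936e-01  2.04028462e-04]
 [-5.53863710e-04 -1.71769278e-04 -9.99999832e-01]]
```

Converted, -0.096 m is -1.92, 0.013 m is 0.26.

```bash
echo '{"sx": [0.12,0.26,0.26,0.26],"sy": [-1,-1.92,-1.92,-1.92],"sz": [0,0,0,0],"yaw": [0,0,0,0]}' | python3 nudge.py; python3 -c "
from h import *
i=eyes.camera_info('wrist');save('wrist','w1.png',None,1.5)
for p in((.54,.323,.105),(.54,.323,.055)):print(proj(i,p)*1.5)
np.save('w1.npy',i['world_from_camera'])"
```

```text
time_s: 2.48
ee_pos: [0.5416, 0.3202, 0.2496]
eef_rot: [1.0, -0.03, -0.0, 0.001]
contact_force: [-0.7, -1.5, 0.5]
finger_gap: 0.06
grip_force: 0.0
[381.63192579 278.59137476]
[382.12335461 262.74471188]
```

View pics/w1.png

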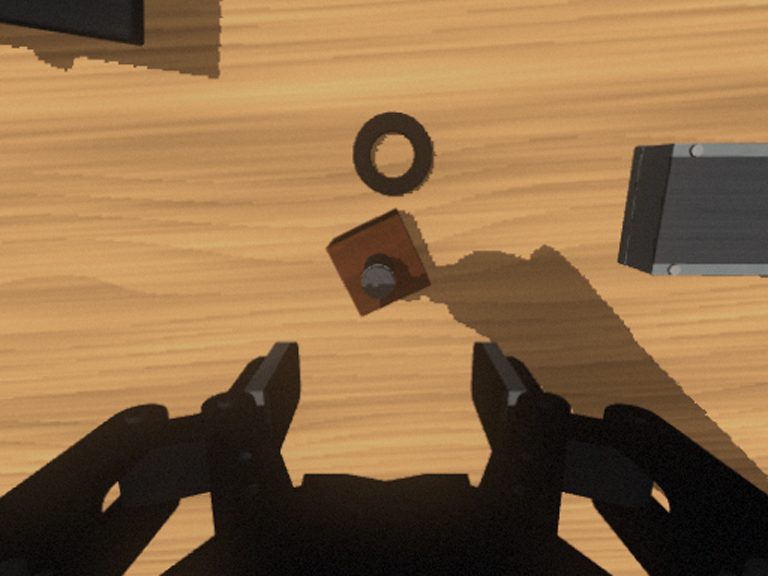

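The wrist view shows the mandrel's top at (379,281) at 1.5x, midway between the fingers and about 2 px from the prediction. That puts the mandrel at about (0.539,0.3245), so I'll descend and grip.

```bash
echo '{"sx": [-0.06,-0.06,-0.06,-0.06,-0.06],"sy": [-0.08,-0.08,-0.08,-0.08,-0.08],"sz": [1,2,2.8,3.28,3.28],"yaw": [0,0,0,0,0]}' | python3 nudge.py; echo '{"sx": [0,0,0,0,0],"sy": [0,0,0,0,0],"sz": [0,0,0,0,0],"yaw": [0,0,0,0,0]}' | python3 nudge.py 0.015;echo '{"sx": [0,0,0],"sy": [0,0,0],"sz": [0,0,0],"yaw": [0,0,0]}' | python3 nudge.py
```

```text
time_s: 3.15
ee_pos: [0.5381, 0.3228, 0.0846]
eef_rot: [1.0, -0.031, -0.002, 0.002]
contact_force: [-0.0, -0.6, 0.3]
finger_gap: 0.0599
grip_force: 0.0
time_s: 3.78
ee_pos: [0.5401, 0.3255, 0.088]
eef_rot: [1.0, -0.03, 0.001, -0.0]
contact_force: [-1.3, -1.1, 6.9]
finger_gap: 0.0208
grip_force: 58.4
time_s: 4.15
ee_pos: [0.54, 0.3255, 0.088]
eef_rot: [1.0, -0.03, 0.001, -0.0]
contact_force: [-0.8, -2.2, 6.2]
finger_gap: 0.0209
grip_force: 58.4
```

```bash
echo '{"sx": [0,0,0,0,0],"sy": [0,0,0,0,0],"sz": [-0.6,-1.6,-2.6,-3,-3],"yaw": [0,0,0,0,0]}' | python3 nudge.py; echo '{"sx": [0,0,0,0,0],"sy": [1,2.2,3.4,4.6,5.8],"sz": [0,0,0,0,0],"yaw": [0,0,0,0,0]}' | python3 nudge.py; echo '{"sx": [0.2,0.2,0.2,0.2,0.2],"sy": [1.2,1.4,1.5,1.5,1.5],"sz": [0,0,0,0,0],"yaw": [0,0,0,0,0]}' | python3 nudge.py; python3 -c "
from h import *
i=eyes.camera_info('wrist');print(robot.observe()['ee_pos'],robot.observe()['eef_rot']);save('wrist','w2.png',None,1.5);np.save('w2.npy',i['world_from_camera']);save('scene','s2.png',None,1)
print(proj(i,(.5515,-.1267,.078))*1.5)"
```

```text
time_s: 4.78
ee_pos: [0.5398, 0.3258, 0.2382]
eef_rot: [1.0, -0.03, 0.002, -0.001]
contact_force: [-0.0, 0.6, -2.3]
finger_gap: 0.0203
grip_force: 59.3
time_s: 5.4
ee_pos: [0.5203, 0.0337, 0.2348]
eef_rot: [1.0, -0.03, -0.001, 0.0]
contact_force: [1.4, -0.7, -1.4]
finger_gap: 0.0205
grip_force: 59.4
time_s: 6.02
ee_pos: [0.527, -0.0378, 0.2361]
eef_rot: [1.0, -0.029, -0.0, -0.0]
contact_force: [-0.6, -0.4, -1.7]
finger_gap: 0.0204
grip_force: 59.5
[ 0.52703801 -0.03783389  0.23605284] [ 9.99587468e-01 -2.87184687e-02 -1.81733658e-04 -3.32615843e-04]
[519.66954538 227.39534903]
```

View pics/w2.png

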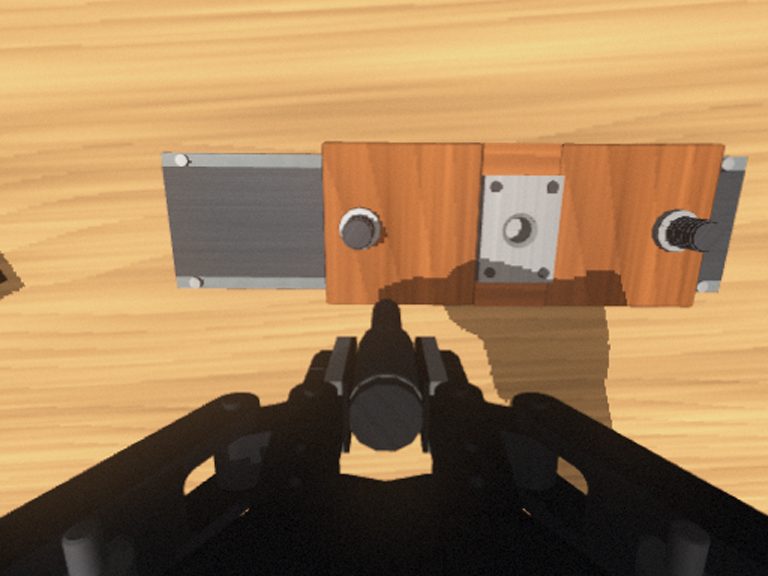

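The wrist view shows the bush mouth at about (519,230), the grip's top face at (386,410) and the tip near (387,305). I'll enlarge these.

```bash
python3 - <<'E'
import cv2,numpy as np
b=cv2.imread('pics/raw_w2.png')
r=lambda im,x,y,w,h:cv2.resize(im[y:y+h,x:x+w],(w*8,h*8),interpolation=cv2.INTER_CUBIC)
b2=np.clip((b.astype(float)/255)**.6*255,0,255).astype('uint8')
cv2.imwrite('pics/c2.png',np.hstack([r(b,320,130,50,70),r(b2,232,195,50,70)]))
c=cv2.imread('pics/raw_s2.png');print(c.shape)
E
```

```text
(384, 512, 3)
```

View pics/c2.png

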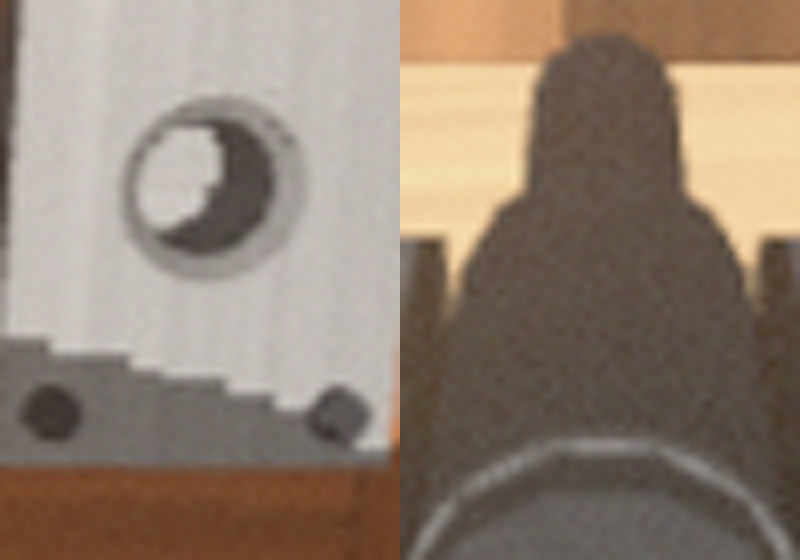

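```bash
python3 - <<'E'
from h import *;from scipy.spatial.transform import Rotation as R
np.set_printoptions(precision=4,suppress=True)
i=eyes.camera_info('wrist');s=robot.observe();M=R.from_quat(s['eef_rot']).as_matrix();p=s['ee_pos']
b=atz(i,346.3,153.05,.078);print('bush',b,'delta tool',M.T@(b-p))
a=np.linspace(0,2*np.pi,73)
def top(r,z,ex=0):
    q=np.array([proj(i,p+M@[ex+r*np.cos(t),r*np.sin(t),z]) for t in a]);return q[:,1].min(),q[:,0].min(),q[:,0].max()
for ex in(-.002,0,.002):print(ex,'tip r7',top(.007,.080,ex),'tip r4',top(.0045,.083,ex),'grip',top(.011,-.017,ex))
i=eyes.camera_info('top');j=eyes.camera_info('scene')
E
```

```text
bush [ 0.5501 -0.1272  0.078 ] delta tool [0.0281 0.0874 0.1582]
-0.002 tip r7 (np.float64(197.80167439639843), np.float64(248.19741931331936), np.float64(266.88371954314397)) tip r4 (np.float64(199.86800304180977), np.float64(251.6080719658794), np.float64(263.460362722982)) grip (np.float64(254.44963727393028), np.float64(231.7972177170826), np.float64(284.01352902694305))
0 tip r7 (np.float64(195.21021039897317), np.float64(248.178320329712), np.float64(266.9097848222743)) tip r4 (np.float64(197.32411132515125), np.float64(251.59735610797776), np.float64(263.4779221554485)) grip (np.float64(250.00913748949148), np.float64(231.69517096106017), np.float64(284.13092035499756))
0.002 tip r7 (np.float64(192.6060431103484), np.float64(248.15910977500815), np.float64(266.9359985613525)) tip r4 (np.float64(194.76796894391188), np.float64(251.58657777092918), np.float64(263.49557982207534)) grip (np.float64(245.5303179920957), np.float64(231.5921106414596), np.float64(284.24946805052855))
```

Converted, 0.0874 m is 1.748, 0.03 m is 0.6.

```bash
echo '{"sx": [0.3,0.6,0.6,0.6,0.6],"sy": [0.88,1.748,1.748,1.748,1.748],"sz": [0,0,0.6,1.2,1.24],"yaw": [0,0,0,0,0]}' | python3 nudge.py; echo '{"sx": [0,0],"sy": [0,0],"sz": [0,0],"yaw": [0,0]}' | python3 nudge.py; python3 -c "
from h import *
i=eyes.camera_info('wrist');save('wrist','w3.png',(130,70,390,270),3)
print(robot.observe()['ee_pos'])"
```

```text
time_s: 6.75
ee_pos: [0.5502, -0.1278, 0.1724]
eef_rot: [1.0, -0.03, -0.002, -0.0]
contact_force: [0.5, 0.8, -1.7]
finger_gap: 0.0206
grip_force: 59.6
time_s: 7.0
ee_pos: [0.5528, -0.1286, 0.1757]
eef_rot: [1.0, -0.03, 0.001, 0.0]
contact_force: [-0.6, -0.6, -2.5]
finger_gap: 0.0203
grip_force: 59.6
[ 0.55266512 -0.12868278  0.17559461]
```

View pics/w3.png

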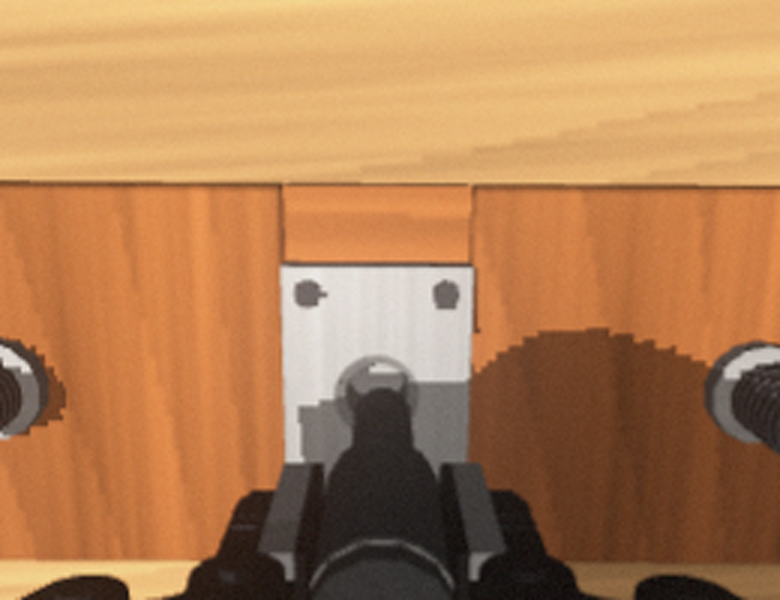

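The tip (382,390 leading edge) sits over the bush mouth (376,393), about 1 mm too far in tool +y. I'll correct that and lower slowly.

Converted, -0.001 m is -0.02, 0.024 m is 0.48.

```bash
echo '{"sx": [0,0,0,0,0],"sy": [-0.02,-0.02,-0.02,-0.02,-0.02],"sz": [0.12,0.24,0.36,0.48,0.48],"yaw": [0,0,0,0,0]}' | python3 nudge.py; echo '{"sx": [0,0,0,0,0],"sy": [0,0,0,0,0],"sz": [0.06,0.12,0.18,0.24,0.24],"yaw": [0,0,0,0,0]}' | python3 nudge.py
```

```text
time_s: 7.68
ee_pos: [0.5514, -0.1276, 0.1496]
eef_rot: [1.0, -0.03, -0.001, -0.0]
contact_force: [-0.4, -0.8, -2.2]
finger_gap: 0.0207
grip_force: 59.6
time_s: 8.3
ee_pos: [0.5516, -0.1277, 0.138]
eef_rot: [1.0, -0.03, -0.0, -0.0]
contact_force: [-0.4, -0.2, -2.0]
finger_gap: 0.0204
grip_force: 59.6
```

```bash
echo '{"sx": [0,0,0,0],"sy": [0,0,0,0],"sz": [0.02,0.04,0.06,0.06],"yaw": [0,0,0,0]}' | python3 nudge.py; echo '{"sx": [0,0,0],"sy": [0,0,0],"sz": [0.02,0.03,0.03],"yaw": [0,0,0]}' | python3 nudge.py; echo '{"sx": [0,0,0],"sy": [0,0,0],"sz": [0.01,0.02,0.02],"yaw": [0,0,0]}' | python3 nudge.py
```

```text
time_s: 8.8
ee_pos: [0.5518, -0.1277, 0.1352]
eef_rot: [1.0, -0.03, -0.0, -0.0]
contact_force: [-0.4, -0.3, -2.0]
finger_gap: 0.0206
grip_force: 59.6
time_s: 9.18
ee_pos: [0.5518, -0.1277, 0.1337]
eef_rot: [1.0, -0.03, -0.0, 0.0]
contact_force: [0.3, -0.1, -2.5]
finger_gap: 0.0202
grip_force: 59.6
time_s: 9.55
ee_pos: [0.552, -0.1277, 0.133]
eef_rot: [1.0, -0.03, 0.0, 0.0]
contact_force: [-0.3, 0.2, 1.3]
finger_gap: 0.0206
grip_force: 59.7
```

Tip contact: the vertical force rose by about 3.5 N at TCP z 0.133. I'll start sliding the shelf along tool -y. The hole can't be reached before 40 mm of travel, and the shelf started near 8 mm.

```bash
cat > chk.py <<'E'
import sys
from workcell import robot, eyes
s=robot.observe();f=s['contact_force'];print('CHK',f.round(1),s['ee_pos'].round(4))
sys.exit(0 if f[2]>-0.8 and abs(f[1])<10 and abs(f[0])<8 and f[2]<9 else 1)
E
echo '{"sx": [0,0,0,0,0],"sy": [-0.02,-0.04,-0.06,-0.08,-0.1],"sz": [0,0,0,0,0],"yaw": [0,0,0,0,0]}' | python3 nudge.py && python3 chk.py && echo '{"sx": [0,0,0,0,0],"sy": [-0.02,-0.04,-0.06,-0.08,-0.1],"sz": [0,0,0,0,0],"yaw": [0,0,0,0,0]}' | python3 nudge.py && python3 chk.py
```

```text
time_s: 10.18
ee_pos: [0.5523, -0.1235, 0.133]
eef_rot: [1.0, -0.03, 0.0, 0.0]
contact_force: [-0.5, -5.0, 2.8]
finger_gap: 0.0206
grip_force: 60.1
CHK [-0.5 -5.   2.8] [ 0.5523 -0.1235  0.133 ]
time_s: 10.8
ee_pos: [0.5527, -0.1178, 0.133]
eef_rot: [1.0, -0.03, 0.0, 0.0]
contact_force: [0.1, -5.7, 3.9]
finger_gap: 0.0205
grip_force: 60.3
CHK [ 0.1 -5.7  3.9] [ 0.5527 -0.1178  0.133 ]
```

Converted, -0.005 m is -0.1, -0.004 m is -0.08.

```bash
echo '{"sx": [0,0,0,0,0],"sy": [-0.02,-0.04,-0.06,-0.08,-0.1],"sz": [0,0,0,0,0],"yaw": [0,0,0,0,0]}' | python3 nudge.py && python3 chk.py && echo '{"sx": [0,0,0,0,0],"sy": [-0.02,-0.04,-0.06,-0.08,-0.1],"sz": [0,0,0,0,0],"yaw": [0,0,0,0,0]}' | python3 nudge.py && python3 chk.py && echo '{"sx": [0,0,0,0,0],"sy": [-0.02,-0.04,-0.06,-0.08,-0.1],"sz": [0,0,0,0,0],"yaw": [0,0,0,0,0]}' | python3 nudge.py && python3 chk.py; python3 -c "
from h import *
save('top','t3.png',(180,190,340,250),5)"
```

```text
time_s: 11.42
ee_pos: [0.553, -0.1128, 0.133]
eef_rot: [1.0, -0.03, 0.0, 0.0]
contact_force: [0.1, -5.0, 3.7]
finger_gap: 0.0204
grip_force: 60.3
CHK [ 0.1 -5.   3.7] [ 0.553  -0.1128  0.133 ]
time_s: 12.05
ee_pos: [0.5533, -0.1078, 0.1329]
eef_rot: [1.0, -0.03, 0.0, 0.0]
contact_force: [-0.3, -4.1, 4.1]
finger_gap: 0.0206
grip_force: 60.3
CHK [-0.3 -4.1  4.1] [ 0.5533 -0.1078  0.1329]
time_s: 12.68
ee_pos: [0.5536, -0.1028, 0.133]
eef_rot: [1.0, -0.03, 0.0, 0.0]
contact_force: [0.3, -3.8, 3.9]
finger_gap: 0.0207
grip_force: 60.3
CHK [ 0.3 -3.8  3.9] [ 0.5536 -0.1028  0.133 ]
```

View pics/t3.png

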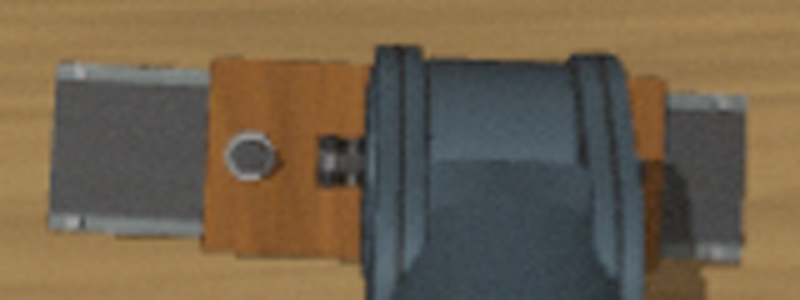

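The top view shows the shelf moving with the mandrel: its left edge went from about column 229 to 222. I'll continue in 2 mm steps, checking after each.

```bash
c(){ python3 chk.py; }; { echo '{"sx": [0,0,0],"sy": [-0.02,-0.04,-0.06],"sz": [0,0,0],"yaw": [0,0,0]}' | python3 nudge.py && c && echo '{"sx": [0,0],"sy": [-0.02,-0.04],"sz": [0,0],"yaw": [0,0]}' | python3 nudge.py && c && echo '{"sx": [0,0],"sy": [-0.02,-0.04],"sz": [0,0],"yaw": [0,0]}' | python3 nudge.py && c && echo '{"sx": [0,0],"sy": [-0.02,-0.04],"sz": [0,0],"yaw": [0,0]}' | python3 nudge.py && c && echo '{"sx": [0,0],"sy": [-0.02,-0.04],"sz": [0,0],"yaw": [0,0]}' | python3 nudge.py && c && echo '{"sx": [0,0],"sy": [-0.02,-0.04],"sz": [0,0],"yaw": [0,0]}' | python3 nudge.py && c && echo '{"sx": [0,0],"sy": [-0.02,-0.04],"sz": [0,0],"yaw": [0,0]}' | python3 nudge.py && c && echo '{"sx": [0,0],"sy": [-0.02,-0.04],"sz": [0,0],"yaw": [0,0]}' | python3 nudge.py && c && echo '{"sx": [0,0],"sy": [-0.02,-0.04],"sz": [0,0],"yaw": [0,0]}' | python3 nudge.py && c && echo '{"sx": [0,0],"sy": [-0.02,-0.04],"sz": [0,0],"yaw": [0,0]}' | python3 nudge.py && c && echo '{"sx": [0,0],"sy": [-0.02,-0.04],"sz": [0,0],"yaw": [0,0]}' | python3 nudge.py && c ; } | grep -E CHK
```

```text
CHK [ 0.1 -5.5  4. ] [ 0.5538 -0.0998  0.133 ]
CHK [ 0.5 -5.3  3.8] [ 0.554  -0.0979  0.133 ]
CHK [-0.1 -5.   4.3] [ 0.554  -0.0959  0.133 ]
CHK [ 0.5 -5.4  3.5] [ 0.5542 -0.0938  0.133 ]
CHK [ 1.2 -4.5  4.2] [ 0.5543 -0.0919  0.133 ]
CHK [-0.2 -4.2  3.7] [ 0.5544 -0.0899  0.133 ]
CHK [ 1.  -4.6  3.4] [ 0.5546 -0.0879  0.133 ]
CHK [ 1.1 -4.9  4.5] [ 0.5547 -0.0859  0.133 ]
CHK [ 0.4 -5.5  4.1] [ 0.5548 -0.0839  0.133 ]
CHK [ 0.1 -5.4  4.6] [ 0.5549 -0.0819  0.1329]
CHK [ 0.4 -5.7  3.4] [ 0.555  -0.0799  0.133 ]
```

```bash
c(){ python3 chk.py; }; { echo '{"sx": [0,0],"sy": [-0.02,-0.04],"sz": [0,0],"yaw": [0,0]}' | python3 nudge.py && c && echo '{"sx": [0,0],"sy": [-0.02,-0.04],"sz": [0,0],"yaw": [0,0]}' | python3 nudge.py && c && echo '{"sx": [0,0],"sy": [-0.02,-0.04],"sz": [0,0],"yaw": [0,0]}' | python3 nudge.py && c && echo '{"sx": [0,0],"sy": [-0.02,-0.04],"sz": [0,0],"yaw": [0,0]}' | python3 nudge.py && c && echo '{"sx": [0,0],"sy": [-0.02,-0.04],"sz": [0,0],"yaw": [0,0]}' | python3 nudge.py && c && echo '{"sx": [0,0],"sy": [-0.02,-0.04],"sz": [0,0],"yaw": [0,0]}' | python3 nudge.py && c && echo '{"sx": [0,0],"sy": [-0.02,-0.04],"sz": [0,0],"yaw": [0,0]}' | python3 nudge.py && c && echo '{"sx": [0,0],"sy": [-0.02,-0.04],"sz": [0,0],"yaw": [0,0]}' | python3 nudge.py && c && echo '{"sx": [0,0],"sy": [-0.02,-0.04],"sz": [0,0],"yaw": [0,0]}' | python3 nudge.py && c && echo '{"sx": [0,0],"sy": [-0.02,-0.04],"sz": [0,0],"yaw": [0,0]}' | python3 nudge.py && c && echo '{"sx": [0,0],"sy": [-0.02,-0.04],"sz": [0,0],"yaw": [0,0]}' | python3 nudge.py && c && echo '{"sx": [0,0],"sy": [-0.02,-0.04],"sz": [0,0],"yaw": [0,0]}' | python3 nudge.py && c ; } | grep -E CHK
```

```text
CHK [ 0.4 -4.2  4.1] [ 0.5552 -0.0779  0.133 ]
CHK [ 1.4 -4.4  3.6] [ 0.5553 -0.0759  0.133 ]
CHK [ 0.8 -5.4  4.1] [ 0.5554 -0.0739  0.1329]
CHK [ 1.1 -4.5  2.4] [ 0.5554 -0.0717  0.1329]
CHK [ 2.4 -3.  -0.2] [ 0.5553 -0.0693  0.1326]
CHK [ 1.8 -2.7 -2. ] [ 0.5554 -0.0673  0.1325]
```

The tip lost its support at y of about -0.070, so the hole is here. I'll ease forward and down in small alternating steps.

```bash
cat > chk2.py <<'E'
import sys
from workcell import robot, eyes
s=robot.observe();f=s['contact_force'];print('CHK',f.round(1),s['ee_pos'].round(4))
sys.exit(0 if f[2]<3 and abs(f[1])<9 and abs(f[0])<6 else 1)
E
c(){ python3 chk2.py; }; { echo '{"sx": [0,0],"sy": [-0.02,-0.02],"sz": [0,0],"yaw": [0,0]}' | python3 nudge.py && c && echo '{"sx": [0,0],"sy": [0,0],"sz": [0.014,0.014],"yaw": [0,0]}' | python3 nudge.py && c && echo '{"sx": [0,0],"sy": [-0.02,-0.02],"sz": [0,0],"yaw": [0,0]}' | python3 nudge.py && c && echo '{"sx": [0,0],"sy": [0,0],"sz": [0.02,0.02],"yaw": [0,0]}' | python3 nudge.py && c && echo '{"sx": [0,0],"sy": [-0.02,-0.02],"sz": [0,0],"yaw": [0,0]}' | python3 nudge.py && c  && echo '{"sx": [0,0],"sy": [0,0],"sz": [0.02,0.02],"yaw": [0,0]}' | python3 nudge.py && c ; } | grep CHK
```

```text
CHK [ 2.5 -1.8 -2.5] [ 0.5554 -0.0664  0.1326]
CHK [ 1.2 -1.5 -1.3] [ 0.5552 -0.0666  0.1319]
CHK [ 0.4 -2.9 -2.6] [ 0.5553 -0.0659  0.1319]
CHK [ 1.2 -2.2 -1.5] [ 0.5554 -0.0658  0.131 ]
CHK [ 0.2 -2.8 -1.8] [ 0.5555 -0.0647  0.131 ]
CHK [ 0.8 -2.4 -2. ] [ 0.5556 -0.0646  0.13  ]
```

```bash
c(){ python3 chk2.py; }; { echo '{"sx": [0,0],"sy": [0,0],"sz": [0.02,0.02],"yaw": [0,0]}' | python3 nudge.py && c && echo '{"sx": [0,0],"sy": [0,0],"sz": [0.02,0.02],"yaw": [0,0]}' | python3 nudge.py && c && echo '{"sx": [0,0,0],"sy": [0,0,0],"sz": [0.02,0.04,0.04],"yaw": [0,0,0]}' | python3 nudge.py && c && echo '{"sx": [0,0,0],"sy": [0,0,0],"sz": [0.02,0.04,0.04],"yaw": [0,0,0]}' | python3 nudge.py && c  && echo '{"sx": [0,0,0],"sy": [0,0,0],"sz": [0.02,0.04,0.04],"yaw": [0,0,0]}' | python3 nudge.py && c ; } | grep CHK
```

```text
CHK [ 1.2 -2.3 -1.4] [ 0.5556 -0.0647  0.129 ]
CHK [ 0.8 -1.  -2. ] [ 0.5556 -0.0647  0.128 ]
CHK [ 1.5 -1.8 -1.5] [ 0.5555 -0.0648  0.1259]
CHK [ 0.9 -2.6 -3.5] [ 0.5556 -0.0648  0.124 ]
CHK [ 1.1 -1.5 -3. ] [ 0.5556 -0.0648  0.122 ]
```

```bash
c(){ python3 chk2.py; }; { echo '{"sx": [0,0,0,0],"sy": [0,0,0,0],"sz": [0.02,0.04,0.06,0.06],"yaw": [0,0,0,0]}' | python3 nudge.py && c && echo '{"sx": [0,0,0,0],"sy": [0,0,0,0],"sz": [0.02,0.04,0.06,0.06],"yaw": [0,0,0,0]}' | python3 nudge.py && c && echo '{"sx": [0,0,0,0],"sy": [0,0,0,0],"sz": [0.02,0.04,0.06,0.06],"yaw": [0,0,0,0]}' | python3 nudge.py && c && echo '{"sx": [0,0,0],"sy": [0,0,0],"sz": [0.014,0.028,0.028],"yaw": [0,0,0]}' | python3 nudge.py && c  && echo '{"sx": [0,0,0],"sy": [0,0,0],"sz": [0.01,0.02,0.02],"yaw": [0,0,0]}' | python3 nudge.py && c ; } | grep CHK
```

```text
CHK [ 0.5 -2.1 -1.4] [ 0.5556 -0.0648  0.119 ]
CHK [ 1.2 -1.5 -2. ] [ 0.5556 -0.0648  0.1159]
CHK [ 0.6 -1.4 -2.7] [ 0.5556 -0.0648  0.1129]
CHK [ 0.8 -2.2 -1.2] [ 0.5556 -0.0648  0.1116]
CHK [-0.9 -1.4  4.4] [ 0.5557 -0.0649  0.111 ]
```

The mandrel is seated at z 0.111, exactly as predicted, with 4.4 N upward. I'll release it, rise clear and check.

Converted, -0.05 m is -1, 0.05 m is 1.

```bash
echo '{"sx": [0,0,0,0],"sy": [0,0,0,0],"sz": [0,0,0,0],"yaw": [0,0,0,0]}' | python3 nudge.py 0.05; echo '{"sx": [0,0,0,0,0],"sy": [0,0,0,0,0],"sz": [-0.2,-0.6,-1.2,-2,-2.8],"yaw": [0,0,0,0,0]}' | python3 nudge.py; echo '{"sx": [-1,-1,-1,-1],"sy": [1,2,3,3],"sz": [0,0,0,0],"yaw": [0,0,0,0]}' | python3 nudge.py ; python3 - <<'E'
from h import *
a=eyes.get_image('scene')[:,:,::-1];b=eyes.get_image('wrist')[:,:,::-1]
cv2.imwrite('pics/f.png',np.vstack([cv2.resize(a[130:280,100:440],(680,300)),cv2.resize(b[30:260],(680,299))]))
i=eyes.camera_info('scene')
for z in(.078,.128,.100,.150):
    p=proj(i,(.5556,-.0648,z));print(z,(p-[100,130])*2)
E
```

```text
time_s: 22.98
ee_pos: [0.5556, -0.0647, 0.1106]
eef_rot: [1.0, -0.03, -0.0, -0.0]
contact_force: [-0.8, 0.3, -0.4]
finger_gap: 0.0498
grip_force: 0.0
time_s: 23.6
ee_pos: [0.5555, -0.0648, 0.2526]
eef_rot: [1.0, -0.03, 0.0, -0.0]
contact_force: [0.6, 0.4, 0.9]
finger_gap: 0.0498
grip_force: 0.0
time_s: 24.1
ee_pos: [0.4955, -0.2164, 0.2516]
eef_rot: [0.999, -0.034, 0.0, 0.001]
contact_force: [0.8, 0.6, 0.6]
finger_gap: 0.0502
grip_force: 0.0
0.078 [302.61293236  83.97113176]
0.128 [303.15435439  50.42452754]
0.1 [302.84670986  69.4583969 ]
0.15 [303.40433678  35.01187077]
```

View pics/f.png

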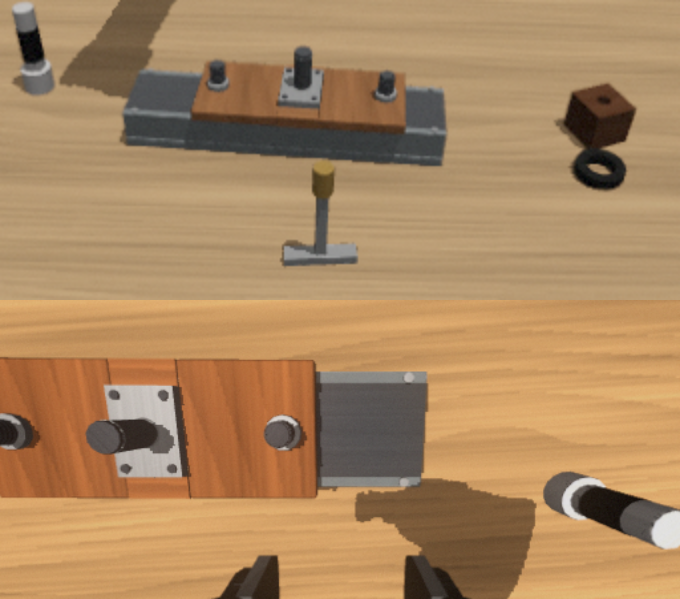

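The mandrel is upright with its shoulder on the bush. Its top is at (303,50) in the scene crop, matching the prediction for fully home (z 0.128). The gauge, ring and torch are undisturbed, so I'm handing in.

```bash
python3 -c "
from workcell import robot, eyes
print(robot.close_job())"
```

```text
the job is handed in; nothing more can be done
None
```

The job is handed in at about 24 s: the mandrel dropped into the blind hole and sits fully home with its shoulder on the bush, and the depth gauge, bumper ring and torch were not touched.

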